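Uncap the inspection camera and index its carriage to the next hole

ROBOT

A 7-joint arm with a two-finger parallel gripper is mounted at the origin on a cart in front of the work surface, level with it; the furniture and walls round the work are solid. World frame = base frame: x ahead of the robot, y to its left, z up, the work surface at z = 0. Lengths are in m, angles in rad, forces in N, time in s.
With the tool pointing down it reaches from about 0.4 to 0.85 m from the base axis. Payload 10.4 kg.
Tool frame: the origin (TCP) lies between the finger pads; the fingertips stand ahead of it and the grasp point (between the pads) lies 3 mm ahead of it (r.tips_ahead is the z of the fingertips in the tool frame, in m); z points along the fingers, y is the line along which they close (so a half turn about z gives the same grasp; the last joint's range is limited). The gripper opens to 87 mm and grips with 3 to 60 N. Pads are 19 mm wide; open, the fingers measure 117 mm over their backs; the gripper's body (75 mm by 190 mm) begins 51 mm behind the grasp point.
Start: joints at [1.27, 0.332, -0.065, 1.46, 0.022, 1.35, -0.088], TCP at [0.171, -0.601, 0.245] pointing down, gripper open.
Joint ranges: [-2.6, 2.6], [-0.5, 2.12], [-1.47, 1.34], [0.16, 2.42], [-1.27, 4.41], [0.06, 2.06], [-2.6, 2.6]. Speed limits (rad/s): [2.22, 2.22, 2.79, 2.79, 3.14, 3.14, 3.14].

INTERFACE

Orientations are given as a unit quaternion [x, y, z, w].
In Python, from bench import telemetry, camera, get_calibration, r gives the robot as it stands.
- The arm moves only by the tool drive_tool, never from a script. Its argument "series" is one flat list of numbers, 7 for each row, row after row: the turn, a rotation vector about the tool's x, y, z in units of 5 degrees (1.0 is 5 degrees), then the shift along the tool's x, y, z in units of 40 mm (1.0 is 40 mm), then the opening, from -1 (shut) to 1 (fully open). A call has 1 to 10 rows; each row is the pose to reach, as a shift and turn from the pose commanded when the call began, along the tool's axes at that moment; what a row does not reach only later rows make up. A row lasts 1/12 s, in which the tool goes at most 41.7 mm and 7.16 degrees, less where a joint would pass 70% of its speed; a pose out of reach is approached as far as the arm can. A call with a gripper value outside its range is refused whole. The fingers move at their own pace and stop on an object; "grip_force" is the grip in N (left out, the last holds). Time passes only in rows, so rows that repeat a pose let the fingers close. It gives the time, the measured TCP pose, the force, the opening and the grip force at its end, in the units of the state.
- telemetry.read_state(): the state, without advancing time (a new reading comes with each control period).
- camera(name): name is "scene" or "top" or "wrist"; returns the picture (480x640x3 uint8, red, green, blue); there is no depth.
- get_calibration(name): a dict with "fovy" (degrees; the focal length in pixels is half the picture's height over the tangent of half this angle, whatever the lens; pixels are square), "cx", "cy" (the principal point, pixels), "xyz" and "rotation" of the camera in the world. Camera axes: x right, y up, looking along -z (the intrinsics and any distortion apply to the point x, -y, -z); pixel columns grow to the right and rows downward; lengths in m; the calibration is good to about 2 mm. The wrist camera is an equidistant fisheye: a pixel r from the principal point sees the ray r / f radians off the axis. A picture is of the moment at which its call begins: read the wrist's pose just before it. get_calibration takes no time and is no camera call; for the wrist camera it gives the pose at the moment of the call.
- r.close_job(): hands the job in; it is judged then, once.
The state is a dict: "time": time; "joint_positions": joint angles; "joint_vel": joint speeds; "joint_torque": joint torques, N m; "ee_pos": TCP position; "eef_rot": TCP orientation; "ft_force": force on the tool from outside, world axes, zero at the start; "torque": the same for the moment, N m; "width": finger opening in m; "grip_force": force on a finger pad.
Only numpy, scipy, OpenCV 4.12 (cv2) and the standard library are available. Lean on these libraries where they do the work, as an engineer would, in place of code of your own. Each camera call takes 0.05 s, during which the arm holds its last target. There are 200 camera calls.

TASK

Get the upward-looking inspection camera on the rail to the right of the closed laptop ready at its next station: first lift the loose orange cap off its lens, put it over the white post of the cap stand until it sits down on the post, and let go of it. Then pull the red lock plunger up out of its hole, slide the camera carriage away from the robot to the very next hole of the rail, and let the pin go fully down into that hole. Finish while still holding the red knob with the pin fully engaged (do not let go of it), and leave the other things on the worktop where they are.

Things in the scene. Friction and masses are not known exactly. Their poses are not given: they have to be found in the camera images.
- cap_centre (a point): Centre (half-way up) of the loose orange lens cap: round, 44 mm diameter, 18 mm tall, open underneath (inside 36 mm diameter, 14 mm deep, 4 mm top), about 25 g. z points up through its closed top. At the start it sits on the lens, its centre 5 mm below the lens top. Below the cap 21 mm of the lens barrel (33 mm diameter) are bare. It is not clipped: it lifts straight off
- post_top (a point): Centre of the top of the white upright post of the fixed cap stand (dark 56 mm square foot). The post is 31 mm in diameter, its top 8 mm tapering to 18 mm, top 56 mm above the worktop. z up. When the cap sits fully on the post its closed top rests on the post's top, so that its centre is 5 mm below this point. The stand is behind the closed laptop
- lens_top (a point): Centre of the top of the camera's aluminium lens barrel (33 mm diameter), 107 mm above the worktop, on the carriage, 70 mm nearer the robot than the knob's axis, along the rail. The camera body under it is grey, 48 x 46 mm, its top 67 mm above the worktop
- knob_centre (a point): Centre of the red ribbed knob of the lock plunger: an upright cylinder, 24 mm diameter, 28 mm tall (its underside 66 mm and its top 94 mm above the worktop when down). Below it stand a 20 mm diameter steel collar (top 57 mm above the worktop) and the carriage's black top (45 mm above the worktop). The knob moves with the carriage and the plunger
- knob: The same red knob as a solid, for contact. Its origin lies on the knob's axis, 80 mm below the knob's centre; its axes are the rail's
- next_hole (a point): Mouth of the next lock hole, on the aluminium rail's top face (38 mm above the worktop), fixed to the rail, 50 mm farther from the robot than the hole in which the pin starts. x points along the rail away from the robot (the sliding direction), z up. The rail has three holes of 12 mm diameter 50 mm apart; this is the middle one
- carriage (a joint): Slide of the camera carriage along the rail, in m, growing away from the robot: 0 pin in its first hole, 0.050 in the next hole, 0.100 in the last; stops at -0.010 and 0.112. It slides with about 1.5 N friction; the pin has 2 mm of play either way in a hole
- plunger (a joint): Lift of the lock plunger in m: 0 fully down (pin 9 mm deep in the hole), above 0.009 the pin is clear of the hole, upper stop at 0.014. A spring pulls it down with about 4 N at the bottom and 6 N at the top; between holes the pin rides on the rail at 0.009
- cap: The orange lens cap as a solid, for contact. Its origin is the centre of its open underside, 9 mm below the cap's centre
- white_cassette: Bystander, to be left alone: white flat tissue cassette, 29 x 41 x 6 mm, in front of the laptop. Origin at the centre of its underside
- orange_cassette: Bystander, to be left alone: orange flat tissue cassette, 29 x 41 x 6 mm, in front of the laptop (flat and square, not the round cap). Origin at the centre of its underside
- timer: Bystander, to be left alone: small white digital timer, 32 x 66 x 67 mm, standing at the front right corner of the worktop. Origin at the centre of its underside
- yellow_pot: Bystander, to be left alone: specimen pot with yellow lid, 49 mm wide, 65 mm tall, behind the cap stand. Origin at the centre of its underside
- dropper: Bystander, to be left alone: brown dropper bottle, 28 mm wide, 100 mm tall, behind the cap stand. Origin at the centre of its underside
- slide_mailer: Bystander, to be left alone: flat blue and white slide box, 30 x 82 x 15 mm, lying behind the cap stand. Origin at the centre of its underside

How it is judged:
By the outcome, as a careful person would: the job done as asked, in the order asked, and still so for the second after the job is handed in, while the arm keeps its last pose, push and grip.
It also fails if it takes over 48 s, if anything falls off the work surface, if the arm or the gripper's body presses on something with over 40 N, if the wrist force passes 120 N, or if a joint passes its speed limit or range.

## Working session

There is one attempt and no reset: what is moved stays moved. The work goes in short steps, Python scripts to look and compute and a tool call to move; the robot and the scene stay as the last step left them, time stands still between calls to the robot, and variables do not carry over. Pictures are saved under pics/ and viewed, at most 10 in all, crops included, and the job is handed in when it is done.

Besides the shell and the picture viewer there is one more tool, called after "Request:" by a JSON object that holds its "op" and its "data", one argument or row to a line. drive_tool: Moves the arm, as the interface text tells. Its arguments: {"type":"object","properties":{"series":{"type":"array"},"grip_force":{"type":"number"}},"required":["series"]}

```bash
ls; mkdir -p pics; python3 - <<'E'
from bench import telemetry, camera, get_calibration, r
import cv2
s=telemetry.read_state(); print({k:s[k] for k in('time','ee_pos','eef_rot','ft_force','width')}, r.tips_ahead)
for n in('scene','top','wrist'):
    print(n,get_calibration(n)); 
    cv2.imwrite(f'pics/{n}0.png',camera(n)[:,:,::-1])
E
```

```text
pics
{'time': 0.0, 'ee_pos': array([ 0.17128608, -0.60068556,  0.24374171]), 'eef_rot': array([ 9.90370795e-01,  1.38438285e-01, -1.17048575e-04, -7.18010679e-04]), 'ft_force': array([0.08062513, 0.39169391, 0.53104596]), 'width': 0.08724913520493459} 0.022
scene {'fovy': 42.30878861189249, 'cx': 317.7584126750842, 'cy': 247.49840754759748, 'xyz': array([-0.35125525, -0.76105422,  0.62899745]), 'rotation': array([ 0.45390157, -0.25842267, -0.41671509,  0.74400243])}
top {'fovy': 43.90145955708041, 'cx': 318.7315309925444, 'cy': 250.02026111356676, 'xyz': array([ 0.33565344, -0.24743583,  1.12970148]), 'rotation': array([-0.06235049,  0.06302929,  0.70510068, -0.70354301])}
wrist {'fovy': 65.70646984690485, 'cx': 318.7241758368269, 'cy': 238.0063369523096, 'xyz': array([ 0.23660561, -0.5822535 ,  0.38313678]), 'rotation': array([-0.10062411,  0.07718998, -0.59734122,  0.79189643])}
```

View pics/top0.png

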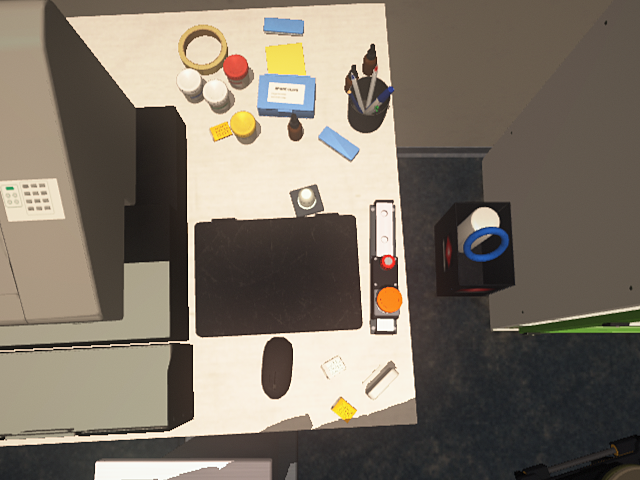

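View pics/scene0.png

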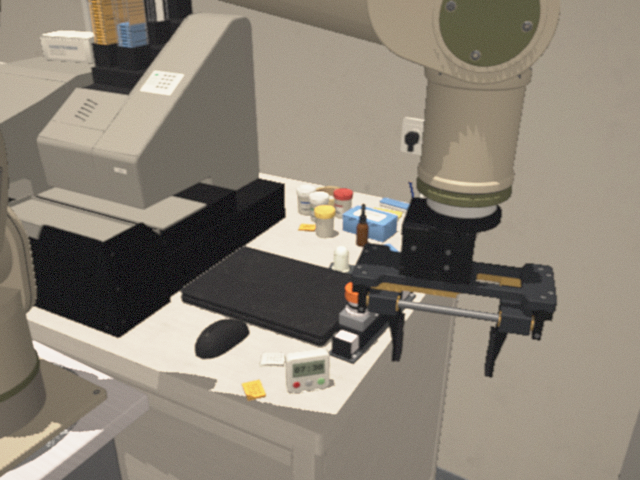

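The top view shows the orange cap at (389,299), the red knob at (388,262), the post top at (307,197), and rail holes near (384,238) and (384,213). The laptop is closed to the left of the rail.

```bash
cat > h.py <<'E'
import numpy as np, cv2
from scipy.spatial.transform import Rotation as R
from bench import telemetry, camera, get_calibration
def ray(c,u,v,fish=False):
    f=240/np.tan(np.radians(c['fovy'])/2); x,y=(u-c['cx']),(v-c['cy'])
    if fish:
        rr=np.hypot(x,y); th=rr/f; k=np.sin(th)/max(rr,1e-9); d=np.array([x*k,-y*k,-np.cos(th)])
    else: d=np.array([x/f,-y/f,-1.])
    return R.from_quat(c['rotation']).apply(d)
def atz(c,u,v,z,fish=False):
    d=ray(c,u,v,fish); p=np.array(c['xyz']); return p+d*(z-p[2])/d[2]
def proj(c,p,fish=False):
    f=240/np.tan(np.radians(c['fovy'])/2); q=R.from_quat(c['rotation']).inv().apply(np.array(p)-c['xyz']); x,y,z=q[0],-q[1],-q[2]
    if fish:
        h=np.hypot(x,y); k=np.arctan2(h,z)/h*f; return np.array([c['cx']+x*k,c['cy']+y*k])
    return np.array([c['cx']+f*x/z,c['cy']+f*y/z])
def blobs(im,lo,hi,amin=30):
    m=cv2.inRange(cv2.cvtColor(im,cv2.COLOR_RGB2HSV),lo,hi)
    n,_,st,ce=cv2.connectedComponentsWithStats(m)
    return [(ce[i].round(1),st[i]) for i in range(1,n) if st[i][4]>=amin]
def move(target,yaw=None):
    """offset in tool units from current tcp to target tcp (world)"""
    s=telemetry.read_state(); q=R.from_quat(s['eef_rot'])
    return q.inv().apply(np.array(target)-s['ee_pos'])/0.04
E
python3 - <<'E'
from h import *
im=cv2.imread('pics/top0.png')[:,:,::-1].copy(); c=get_calibration('top')
for nm,lo,hi in(('orange',(5,180,120),(16,255,255)),('red',(172,150,90),(180,255,255)),('red2',(0,150,90),(4,255,255))):
    for b in blobs(im,lo,hi,20): print(nm,b)
print('cap',atz(c,389,299,.111),'knob',atz(c,388,262,.094),'post',atz(c,307,197,.056))
for p in((384,238),(384,213)): print(atz(c,*p,.038))
crop=cv2.resize(im[180:350,280:420],None,fx=4,fy=3.5,interpolation=2)
crop=cv2.resize(im[180:330,280:420],None,fx=4,fy=4,interpolation=2)
cv2.imwrite('pics/crop.png',crop[:,:,::-1])
s=telemetry.read_state(); print(R.from_quat(s['eef_rot']).as_matrix().round(3))
E
```

```text
orange (array([389.1, 299.2]), array([377, 287,  25,  26, 512], dtype=int32))
red2 (array([235.2,  66.6]), array([223,  55,  25,  25, 481], dtype=int32))
red2 (array([448.1, 251.6]), array([446, 240,   5,  23,  57], dtype=int32))
red2 (array([386.8, 262.4]), array([380, 255,  16,  15, 129], dtype=int32))
red2 (array([476.5, 289.5]), array([469, 289,  16,   2,  28], dtype=int32))
cap [ 0.43295032 -0.36879451  0.111     ] knob [ 0.4998025  -0.37056696  0.094     ] post [ 0.62863611 -0.22708171  0.056     ]
[ 0.55411211 -0.37078278  0.038     ]
[ 0.6021291  -0.37182185  0.038     ]
[[ 0.962  0.274 -0.   ]
 [ 0.274 -0.962  0.001]
 [-0.    -0.001 -1.   ]]
```

View pics/crop.png

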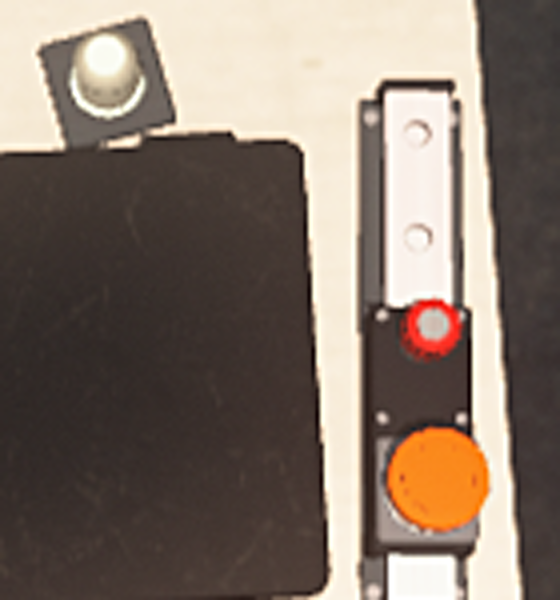

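The crop refines these: cap (389.5,299.5), knob top (388.3,260.8), middle hole (384.5,239.2), far hole (384.3,213), post top about (306.2,193.8).

```bash
python3 - <<'E'
from h import *
c=get_calibration('top')
for n,u,v,z in(('cap',389.4,299.4,.111),('knob',388.2,260.8,.094),('h1',384.5,239.2,.038),('h2',384.3,213,.038),('post',306.3,193.8,.056)): print(n,atz(c,u,v,z).round(4))
print(move([.432,-.369,.22]).round(3))
E
```

```text
cap [ 0.4323 -0.3695  0.111 ]
knob [ 0.5019 -0.371   0.094 ]
h1 [ 0.5518 -0.3717  0.038 ]
h2 [ 0.6021 -0.3724  0.038 ]
post [ 0.6348 -0.2258  0.056 ]
[ 7.857 -3.785  0.602]
```

Request:
{"op": "drive_tool", "data": {
  "series": [0, 0, 0.7, 0.87, -0.42, 0.07, 1, 0, 0, 1.4, 1.74, -0.84, 0.13, 1, 0, 0, 2.1, 2.6, -1.26, 0.2, 1, 0, 0, 2.8, 3.5, -1.68, 0.27, 1, 0, 0, 3.36, 4.35, -2.1, 0.33, 1, 0, 0, 3.36, 5.2, -2.5, 0.4, 1, 0, 0, 3.36, 6.1, -2.95, 0.47, 1, 0, 0, 3.36, 7, -3.37, 0.54, 1, 0, 0, 3.36, 7.86, -3.785, 0.6, 1, 0, 0, 3.36, 7.86, -3.785, 0.6, 1],
  "grip_force": 15
}}

```text
time: 0.98
ee_pos: [0.4383, -0.3618, 0.22]
eef_rot: [1.0, -0.002, 0.001, -0.002]
ft_force: [0.3, 0.8, 0.2]
width: 0.087
grip_force: 0.0
```

Request:
{"op": "drive_tool", "data": {
  "series": [0, 0, 0, 0, 0, 0, 1, 0, 0, 0, 0, 0, 0, 1]
}}

```text
time: 1.15
ee_pos: [0.4318, -0.3696, 0.2203]
eef_rot: [1.0, -0.008, -0.0, 0.0]
ft_force: [-0.1, -0.4, 0.2]
width: 0.0872
grip_force: 0.0
```

```bash
python3 - <<'E'
from h import *
s=telemetry.read_state(); print(s['ee_pos'],R.from_quat(s['eef_rot']).as_matrix().round(3))
c=get_calibration('wrist'); im=camera('wrist'); cv2.imwrite('pics/w1.png',im[:,:,::-1])
for n,p in(('cap',(.4323,-.3695,.111)),('knob',(.5019,-.371,.094)),('post',(.6348,-.2258,.056)),('h1',(.5518,-.3717,.038))): print(n,proj(c,p,True).round(1))
for b in blobs(im,(5,180,120),(16,255,255),200)+blobs(im,(0,150,90),(4,255,255),200): print(b)
E
```

```text
[ 0.43180599 -0.36955459  0.22032107] [[ 1.    -0.015 -0.001]
 [-0.015 -1.    -0.   ]
 [-0.001  0.    -1.   ]]
cap [318.7 241.7]
knob [319.3 140.2]
post [152.3   5.3]
h1 [319.2  83.5]
(array([311.9, 236.2]), array([ 288,  211,   59,   61, 1862], dtype=int32))
(array([317.1, 142.9]), array([300, 126,  36,  35, 548], dtype=int32))
```

View pics/w1.png

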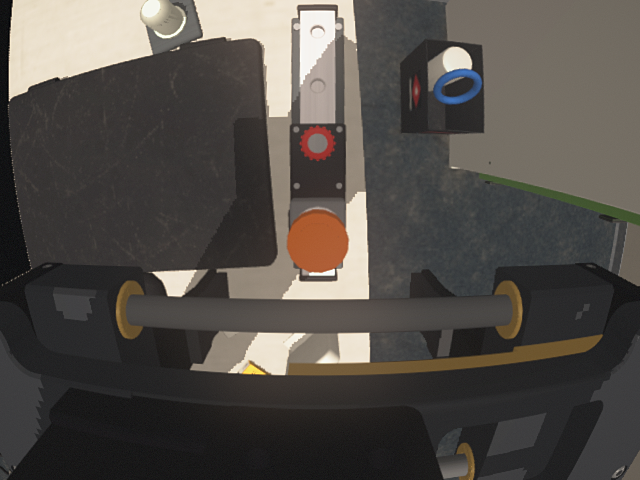

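The wrist view shows the cap at (318,241) and the knob at (317.5,143.5). They match the estimates (319,242) and (319,140) to within about 2 mm, so I'll go down.

Request:
{"op": "drive_tool", "data": {
  "series": [0, 0, 0, 0.01, 0, 0.8, 1, 0, 0, 0, 0.01, 0, 1.6, 1, 0, 0, 0, 0.01, 0, 2.3, 1, 0, 0, 0, 0.01, 0, 2.85, 1, 0, 0, 0, 0.01, 0, 2.85, 1, 0, 0, 0, 0.01, 0, 2.85, -0.2, 0, 0, 0, 0.01, 0, 2.85, -0.2, 0, 0, 0, 0.01, 0, 2.85, -0.2, 0, 0, 0, 0.01, 0, 2.85, -0.2, 0, 0, 0, 0.01, 0, 2.85, -0.2],
  "grip_force": 15
}}

```text
time: 2.03
ee_pos: [0.4331, -0.3697, 0.1078]
eef_rot: [1.0, -0.008, 0.001, 0.001]
ft_force: [-0.5, -0.0, -0.7]
width: 0.0616
grip_force: 0.0
```

Request:
{"op": "drive_tool", "data": {
  "series": [0, 0, 0, 0, 0, 0, -0.2, 0, 0, 0, 0, 0, 0, -0.2, 0, 0, 0, 0, 0, 0, -0.2, 0, 0, 0, 0, 0, 0, -0.2, 0, 0, 0, 0, 0, 0, -0.2, 0, 0, 0, 0, 0, 0, -0.2]
}}

```text
time: 2.53
ee_pos: [0.4327, -0.3693, 0.1068]
eef_rot: [1.0, -0.008, 0.0, 0.0]
ft_force: [-1.1, 0.8, 3.3]
width: 0.0435
grip_force: 15.0
```

Request:
{"op": "drive_tool", "data": {
  "series": [0, 0, 0, 0, 0, -0.25, -0.2, 0, 0, 0, 0, 0, -0.5, -0.2, 0, 0, 0, 0, 0, -1, -0.2, 0, 0, 0, 0, 0, -1.6, -0.2, 0, 0, 0, 0, 0, -2, -0.2, 0, 0, 0, 0, 0, -2, -0.2, 0, 0, 0, 0, 0, -2, -0.2]
}}

```text
time: 3.12
ee_pos: [0.4332, -0.3696, 0.1881]
eef_rot: [1.0, -0.008, 0.001, 0.001]
ft_force: [0.7, -0.9, -0.6]
width: 0.0435
grip_force: 15.0
```

```bash
python3 - <<'E'
from h import *
s=telemetry.read_state(); print(s['ee_pos'],s['width'],s['grip_force'])
c=get_calibration('top'); im=camera('top'); cv2.imwrite('pics/t2.png',im[:,:,::-1])
c=get_calibration('wrist'); im=camera('wrist'); cv2.imwrite('pics/w2.png',im[:,:,::-1])
z=s['ee_pos'][2]
for b in blobs(im,(5,150,90),(16,255,255),200): print(b)
for n,p in (('captop',(s['ee_pos'][0],s['ee_pos'][1],z+.0042)),('post',(.6348,-.2258,.056))): print(n,proj(c,p,True))
# over the post: TCP z
print(move([.6348,-.2258,.187]).round(3))
E
```

```text
[ 0.43316488 -0.36962856  0.18814952] 0.04351536591209456 15.002067983368761
(array([318.4, 281.4]), array([ 270,  258,   98,   41, 3009], dtype=int32))
(array([318.6, 345. ]), array([ 272,  333,   95,   31, 2093], dtype=int32))
captop [319.61776685 316.63094614]
post [136.20427075  -5.93315494]
[ 5.006 -3.658 -0.023]
```

View pics/w2.png

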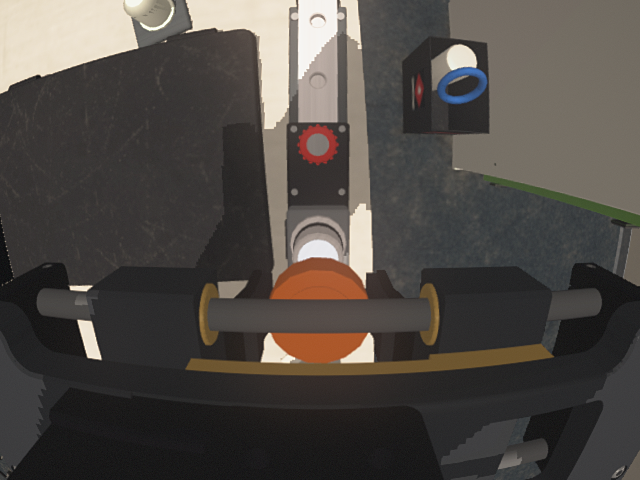

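The cap is held and the lens is bare (silver at (319,250)). Next I move short of the post and look at it again.

Request:
{"op": "drive_tool", "data": {
  "series": [0, 0, 0, 0.6, -0.7, 0, -0.2, 0, 0, 0, 1.2, -1.4, 0, -0.2, 0, 0, 0, 1.8, -2.1, 0, -0.2, 0, 0, 0, 2.4, -2.8, 0, -0.2, 0, 0, 0, 3, -3.5, 0, -0.2, 0, 0, 0, 3.2, -3.65, 0, -0.2, 0, 0, 0, 3.2, -3.65, 0, -0.2, 0, 0, 0, 3.2, -3.65, 0, -0.2]
}}

```text
time: 3.88
ee_pos: [0.5625, -0.225, 0.1854]
eef_rot: [1.0, -0.007, -0.001, -0.0]
ft_force: [-0.2, -1.1, -0.1]
width: 0.0434
grip_force: 15.0
```

```bash
python3 - <<'E'
from h import *
s=telemetry.read_state(); print(s['ee_pos'],s['width'])
c=get_calibration('wrist'); im=camera('wrist')
p=proj(c,(.6348,-.2258,.056),True); print('post',p)
u,v=p.round().astype(int); u0,v0=max(u-70,0),max(v-60,0)
cv2.imwrite('pics/w3.png',cv2.resize(im[v0:v0+120,u0:u0+140],None,fx=5,fy=5,interpolation=2)[:,:,::-1]); print(u0,v0)
E
```

```text
[ 0.56248883 -0.22496156  0.18539827] 0.04337112616264038
post [318.67768133 136.95409154]
249 77
```

View pics/w3.png

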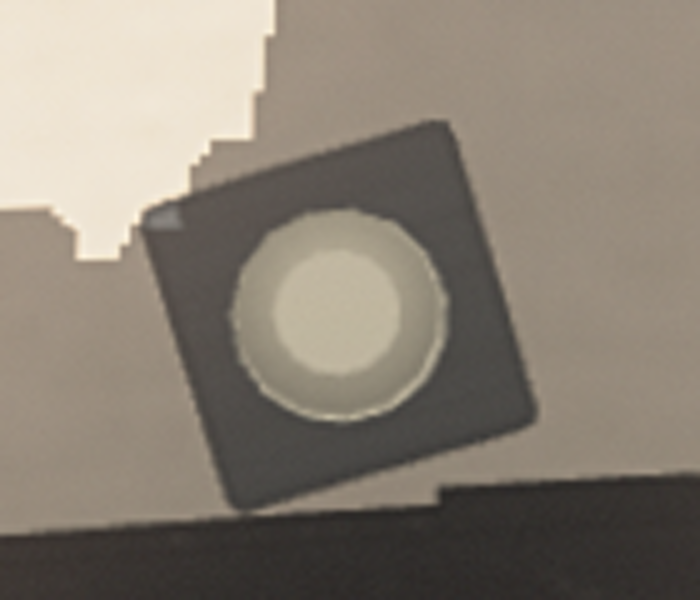

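The post's top disc is centred at crop pixel (338,313), i.e. image pixel (316.6,139.6). I predicted (318.7,137).

```bash
python3 - <<'E'
from h import *
c=get_calibration('wrist'); p=atz(c,316.6,139.6,.056,True); print(p)
print(move([p[0],p[1],.12]), telemetry.read_state()['ee_pos'])
E
```

```text
[ 0.63234774 -0.22571665  0.056     ]
[ 1.76280843 -0.03966626  1.63735703] [ 0.56193589 -0.22615451  0.18562003]
```

Request:
{"op": "drive_tool", "data": {
  "series": [0, 0, 0, 0.7, 0, 0, -0.2, 0, 0, 0, 1.4, 0, 0, -0.2, 0, 0, 0, 1.77, 0, 0.4, -0.2, 0, 0, 0, 1.77, 0, 1.2, -0.2, 0, 0, 0, 1.77, 0, 2, -0.2, 0, 0, 0, 1.77, 0, 2.4, -0.2, 0, 0, 0, 1.77, 0, 2.4, -0.2, 0, 0, 0, 1.77, 0, 2.4, -0.2]
}}

```text
time: 4.6
ee_pos: [0.6324, -0.2279, 0.0901]
eef_rot: [1.0, -0.009, -0.001, 0.0]
ft_force: [0.6, 0.6, 0.4]
width: 0.0434
grip_force: 15.0
```

Request:
{"op": "drive_tool", "data": {
  "series": [0, 0, 0, 0.01, -0.04, 0, -0.2, 0, 0, 0, 0.01, -0.04, 0.3, -0.2, 0, 0, 0, 0.01, -0.04, 0.5, -0.2, 0, 0, 0, 0.01, -0.04, 0.65, -0.2, 0, 0, 0, 0.01, -0.04, 0.75, -0.2, 0, 0, 0, 0.01, -0.04, 0.82, -0.2, 0, 0, 0, 0.01, -0.04, 0.82, -0.2]
}}

```text
time: 5.18
ee_pos: [0.6338, -0.2246, 0.057]
eef_rot: [1.0, -0.008, -0.0, -0.0]
ft_force: [-0.4, -0.3, 1.0]
width: 0.0436
grip_force: 15.0
```

Request:
{"op": "drive_tool", "data": {
  "series": [0, 0, 0, 0, 0, 0.04, -0.2, 0, 0, 0, 0, 0, 0.07, -0.2, 0, 0, 0, 0, 0, 0.07, -0.2]
}}

```text
time: 5.43
ee_pos: [0.6345, -0.2248, 0.0559]
eef_rot: [1.0, -0.008, 0.0, 0.0]
ft_force: [-1.1, 0.9, 4.5]
width: 0.0434
grip_force: 15.0
```

Request:
{"op": "drive_tool", "data": {
  "series": [0, 0, 0, 0, 0, 0, 0.7, 0, 0, 0, 0, 0, 0, 0.7, 0, 0, 0, 0, 0, 0, 0.7, 0, 0, 0, 0, 0, 0, 0.7, 0, 0, 0, 0, 0, 0, 0.7, 0, 0, 0, 0, 0, 0, 0.7, 0, 0, 0, 0, 0, 0, 0.7]
}}

```text
time: 6.02
ee_pos: [0.6341, -0.2248, 0.0549]
eef_rot: [1.0, -0.008, 0.0, 0.0]
ft_force: [-0.1, -0.5, 0.2]
width: 0.0726
grip_force: 0.0
```

Request:
{"op": "drive_tool", "data": {
  "series": [0, 0, 0, 0, 0, -0.5, 0.7, 0, 0, 0, 0, 0, -1.3, 0.7, 0, 0, 0, 0, 0, -2.1, 0.7, 0, 0, 0, -1, 0, -2.9, 0.7, 0, 0, 0, -1.75, 0, -3.2, 0.7, 0, 0, 0, -1.75, 0, -3.2, 0.7, 0, 0, 0, -1.75, 0, -3.2, 0.7]
}}

```text
time: 6.6
ee_pos: [0.5634, -0.2245, 0.1848]
eef_rot: [1.0, -0.008, 0.001, 0.001]
ft_force: [0.1, -0.4, -1.0]
width: 0.0744
grip_force: 0.0
```

```bash
python3 - <<'E'
from h import *
s=telemetry.read_state(); print(s['ee_pos'],s['width'],s['time'])
c=get_calibration('wrist'); im=camera('wrist')
cv2.imwrite('pics/w4.png',im[:,:,::-1])
bs=blobs(im,(5,150,60),(16,255,255),200); print(bs)
for z in(.06,.064): print('seated top',atz(c,*bs[0][0],z,True),proj(c,(.633,-.2257,z),True))
E
```

```text
[ 0.56336872 -0.22453921  0.18479975] 0.07435041322327837 6.6
[(array([317. , 142.5]), array([ 287,  113,   61,   60, 2879], dtype=int32))]
seated top [ 0.63216529 -0.22470196  0.06      ] [318.39903409 141.30217638]
seated top [ 0.63214609 -0.22471341  0.064     ] [318.40355263 141.25664668]
```

View pics/w4.png

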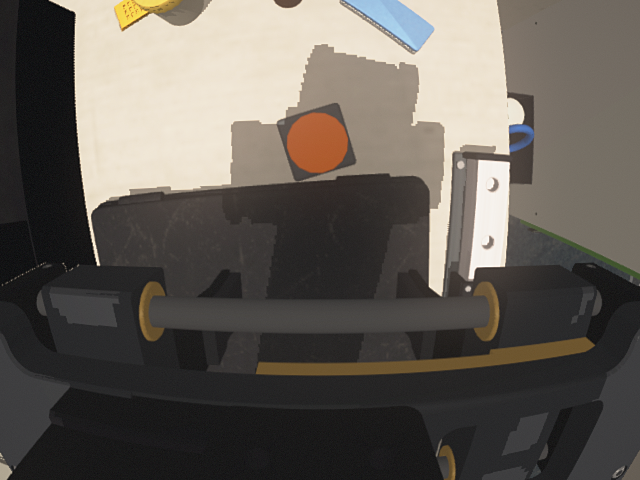

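The cap sits centred on the post at (317,142). Its apparent diameter of 60 px matches the seated height. Next is the knob.

```bash
python3 - <<'E'
from h import *
print(move([.501,-.3705,.185]))
E
```

```text
[-1.51592161  3.68717537 -0.03243668]
```

Request:
{"op": "drive_tool", "data": {
  "series": [0, 0, 0, -0.3, 0.75, 0, 0.7, 0, 0, 0, -0.6, 1.5, 0, 0.7, 0, 0, 0, -0.9, 2.25, 0, 0.7, 0, 0, 0, -1.2, 3, 0, 0.7, 0, 0, 0, -1.52, 3.69, 0, 0.7, 0, 0, 0, -1.52, 3.69, 0, 0.7, 0, 0, 0, -1.52, 3.69, 0, 0.7, 0, 0, 0, -1.52, 3.69, 0, 0.7]
}}

```text
time: 7.32
ee_pos: [0.5019, -0.3694, 0.1819]
eef_rot: [1.0, -0.007, -0.0, -0.001]
ft_force: [0.5, 0.5, 0.1]
width: 0.074
grip_force: 0.0
```

```bash
python3 - <<'E'
from h import *
s=telemetry.read_state(); print(s['ee_pos'],s['width'])
c=get_calibration('wrist'); im=camera('wrist')
print(proj(c,(.501,-.3705,.094),True))
hsv=cv2.cvtColor(im,cv2.COLOR_RGB2HSV); m=cv2.inRange(hsv,(0,120,50),(5,255,255))|cv2.inRange(hsv,(170,120,50),(180,255,255))
n,_,st,ce=cv2.connectedComponentsWithStats(m); print([x for x in zip(st.tolist(),ce.round(1).tolist()) if x[0][4]>100][1:])
cv2.imwrite('pics/w5.png',cv2.resize(im[160:300,230:410],None,fx=4,fy=4)[:,:,::-1])
E
```

```text
[ 0.50185271 -0.36936381  0.18185272] 0.0740035292668239
[320.78826229 252.56530957]
[([416, 98, 9, 32, 142], [420.2, 113.1]), ([299, 226, 41, 46, 1014], [319.0, 247.0])]
```

View pics/w5.png

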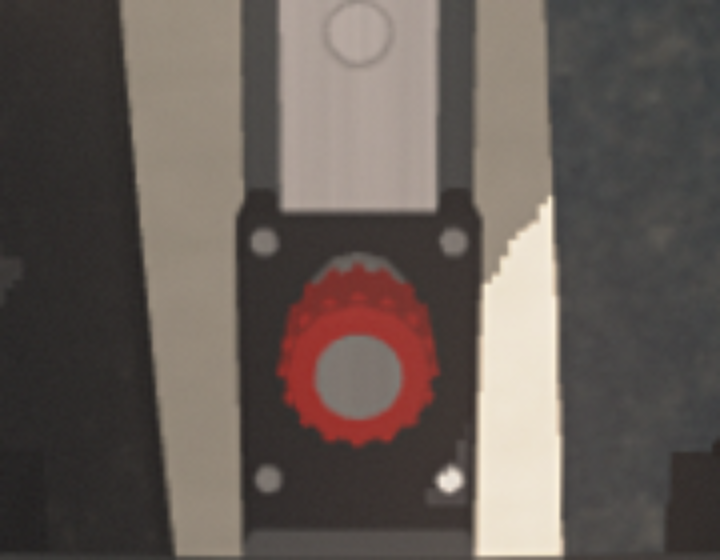

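The knob top is centred at crop pixel (358,377), i.e. image pixel (319.5,254.2). That puts it about 1 mm nearer than the TCP, with y aligned.

Request:
{"op": "drive_tool", "data": {
  "series": [0, 0, 0, -0.03, 0, 0.7, 0.5, 0, 0, 0, -0.03, 0, 1.4, 0.3, 0, 0, 0, -0.03, 0, 2, 0.1, 0, 0, 0, -0.03, 0, 2.43, 0.1, 0, 0, 0, -0.03, 0, 2.43, 0.1, 0, 0, 0, -0.03, 0, 2.43, -0.7, 0, 0, 0, -0.03, 0, 2.43, -0.7, 0, 0, 0, -0.03, 0, 2.43, -0.7, 0, 0, 0, -0.03, 0, 2.43, -0.7, 0, 0, 0, -0.03, 0, 2.43, -0.7],
  "grip_force": 30
}}

```text
time: 8.2
ee_pos: [0.5006, -0.3698, 0.087]
eef_rot: [1.0, -0.008, 0.001, -0.0]
ft_force: [-0.6, 6.4, 9.4]
width: 0.0231
grip_force: 30.0
```

Request:
{"op": "drive_tool", "data": {
  "series": [0, 0, 0, 0, 0, 0, -0.7, 0, 0, 0, 0, 0, 0, -0.7, 0, 0, 0, 0, 0, 0, -0.7, 0, 0, 0, 0, 0, 0, -0.7]
}}

```text
time: 8.53
ee_pos: [0.5007, -0.3697, 0.087]
eef_rot: [1.0, -0.007, 0.001, 0.0]
ft_force: [-1.0, 3.4, 5.3]
width: 0.0236
grip_force: 30.0
```

Request:
{"op": "drive_tool", "data": {
  "series": [0, 0, 0, 0, 0, -0.1, -0.7, 0, 0, 0, 0, 0, -0.2, -0.7, 0, 0, 0, 0, 0, -0.3, -0.7, 0, 0, 0, 0, 0, -0.36, -0.7, 0, 0, 0, 0, 0, -0.36, -0.7, 0, 0, 0, 0, 0, -0.36, -0.7]
}}

```text
time: 9.03
ee_pos: [0.4998, -0.3697, 0.0999]
eef_rot: [1.0, -0.008, -0.0, -0.0]
ft_force: [0.7, 3.5, -6.1]
width: 0.0233
grip_force: 30.0
```

Request:
{"op": "drive_tool", "data": {
  "series": [0, 0, 0, 0.2, 0, 0, -0.7, 0, 0, 0, 0.5, 0, 0, -0.7, 0, 0, 0, 0.8, 0, 0, -0.7, 0, 0, 0, 1.1, 0, 0, -0.7, 0, 0, 0, 1.25, 0, 0, -0.7, 0, 0, 0, 1.25, 0, 0, -0.7, 0, 0, 0, 1.25, 0, 0, -0.7]
}}

```text
time: 9.62
ee_pos: [0.55, -0.3704, 0.0998]
eef_rot: [1.0, -0.007, 0.0, -0.0]
ft_force: [2.3, 5.7, -6.5]
width: 0.0231
grip_force: 30.0
```

```bash
python3 - <<'E'
from h import *
for i in range(3):
    s=telemetry.read_state(); print(s['ee_pos'],s['ft_force'],s['width'],R.from_quat(s['eef_rot']).as_rotvec(True))
    im=camera('wrist')
E
```

```text
[ 0.5500307  -0.37044764  0.09978287] [ 2.29890516  5.66627599 -6.47293301] 0.023103718851065283 [-1.79946760e+02  1.33672819e+00 -9.45511256e-03]
[ 0.54978997 -0.37048279  0.09995789] [ 1.04976175  5.30140214 -6.19607105] 0.023173758468294094 [-1.79950052e+02  1.35446079e+00 -7.52437021e-03]
[ 0.54965854 -0.37048332  0.10004273] [ 1.45997518  5.25529784 -5.29034513] 0.023330669889507178 [-1.79947457e+02  1.36838413e+00 -9.15093180e-03]
```

Request:
{"op": "drive_tool", "data": {
  "series": [0, 0, 0, 0, 0, 0.08, -0.7, 0, 0, 0, 0, 0, 0.16, -0.7, 0, 0, 0, 0, 0, 0.24, -0.7, 0, 0, 0, 0, 0, 0.32, -0.7, 0, 0, 0, 0, 0, 0.34, -0.7, 0, 0, 0, 0, 0, 0.34, -0.7]
}}

```text
time: 10.27
ee_pos: [0.5497, -0.3706, 0.0872]
eef_rot: [1.0, -0.008, 0.0, -0.0]
ft_force: [0.2, 6.5, -3.1]
width: 0.0235
grip_force: 30.0
```

Request:
{"op": "drive_tool", "data": {
  "series": [0, 0, 0, 0, 0, 0.05, -0.7, 0, 0, 0, 0, 0, 0.08, -0.7, 0, 0, 0, 0, 0, 0.08, -0.7, 0, 0, 0, 0, 0, 0.08, -0.7, 0, 0, 0, 0, 0, 0.08, -0.7, 0, 0, 0, 0, 0, 0.08, -0.7]
}}

```text
time: 10.77
ee_pos: [0.5517, -0.3706, 0.0869]
eef_rot: [1.0, -0.007, 0.003, 0.001]
ft_force: [-0.2, 8.9, 13.0]
width: 0.0231
grip_force: 30.0
```

```bash
python3 - <<'E'
from h import *
for i in range(2):
    s=telemetry.read_state(); print(s['time'],s['ee_pos'],s['ft_force'],s['width'],s['grip_force'])
    im=camera('wrist')
t=camera('top'); cv2.imwrite('pics/fin.png',cv2.resize(t[60:440,180:420],None,fx=1.5,fy=1.5)[:,:,::-1])
c=get_calibration('top')
for b in blobs(t,(5,150,100),(16,255,255),100): print(b[0],atz(c,*b[0],.06))
E
```

```text
10.7667 [ 0.55174054 -0.370634    0.08694681] [-0.23921865  8.9231413  12.96599266] 0.023050605962401206 29.996938034892082
10.8167 [ 0.55171931 -0.37063426  0.08692818] [-0.80908511  8.29477238 13.47395427] 0.023027174624000987 29.99689848627895
[306.5 194.5] [ 0.6323373  -0.22622378  0.06      ]
```

View pics/fin.png

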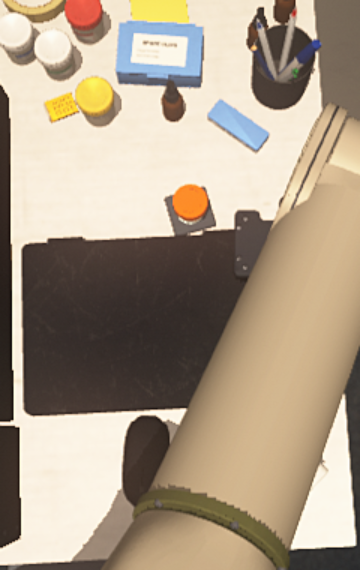

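Request:
{"op": "drive_tool", "data": {
  "series": [0, 0, 0, 0, 0, -0.03, -0.7, 0, 0, 0, 0, 0, -0.03, -0.7, 0, 0, 0, 0, 0, -0.03, -0.7, 0, 0, 0, 0, 0, -0.03, -0.7]
}}

```text
time: 11.25
ee_pos: [0.5511, -0.3706, 0.087]
eef_rot: [1.0, -0.007, 0.002, 0.0]
ft_force: [1.1, 7.5, 6.3]
width: 0.0233
grip_force: 30.0
```

The knob is back at its fully down height (0.087) after 50 mm of travel, pressed lightly against its bottom stop, and the cap is still on the post at (190,203) in the final crop.

```bash
python3 -c "
from bench import r
print(r.close_job())"
```

```text
the job is handed in; nothing more can be done
None
```

The job is handed in at about 11 s: the cap is seated on the post, the carriage is at the next hole with the pin fully down going by height and force readings (the arm hid it from the top camera), and the gripper is still holding the red knob.

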